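# Lock the data cartridge into its dock

## Robot

A 7-joint arm with a two-finger parallel gripper is mounted at the origin on the work surface. World frame = base frame: x ahead of the robot, y to its left, z up, the work surface at z = 0. Lengths are in m, angles in rad, forces in N, time in s.
With the tool pointing down it reaches from about 0.425 to 0.825 m from the base axis. Payload 3.6 kg.
Tool frame: the origin (TCP) lies midway between the tips of the shut fingers; the grasp point (between the pads) lies 19 mm behind it (r.grasp_offset is the distance from the TCP to the grasp point, in m); z points along the fingers, y is the line along which they close (so a half turn about z gives the same grasp; the last joint's range is limited). The gripper opens to 85 mm and grips with 20 to 120 N. Pads are 22 mm wide; open, the fingers measure 114 mm over their backs; the gripper's body (76 mm by 85 mm) begins 54 mm behind the grasp point. The pads swing forward as they close: fully open they stand 13 mm farther back than shut.
Start: joints at [1.143, 0.615, -0.013, 1.423, 0.008, 1.103, -0.04], TCP at [0.254, -0.598, 0.191] pointing down, gripper open.
Joint ranges: [-3.12, 3.12], [-0.3, 2.06], [-1.34, 1.32], [0.26, 2.42], [-1.36, 4.5], [0.01, 1.98], [-2.84, 2.84]. Speed limits (rad/s): [2.79, 2.79, 3.14, 3.14, 3.14, 3.14, 3.14].

## Interface

Orientations are given as a rotation vector (axis times angle).
In Python, from station import sensors, capture, job, spotter, r gives the robot as it stands.
- The arm moves only by the tool jog_arm, never from a script. Its arguments are lists of equal length, an entry for each row: "slide": the shift along the tool's x, y, z in m, a list of three; "turn": the turn about the tool's z in rad. In form: {"slide": [[dx, dy, dz], ...], "turn": [turn, ...]}. A call has 1 to 12 rows; each row shifts and turns the commanded pose from where the row before left it, along the tool's axes as they then stand; what a row does not reach is not made up. A row lasts 1/12 s, in which the tool goes at most 41.7 mm and 7.16 degrees, less where a joint would pass 70% of its speed; a pose out of reach is approached as far as the arm can. A call with a gripper value outside its range is refused whole. "gripper" is the gripper command: -1 is shut, 1 is fully open, values between are in proportion, set as the call begins (left out, the last holds). The fingers move at their own pace and stop on an object; the grip force is fixed at half the most. Time passes only in rows, so rows that do not move let the fingers close. It gives the time, the measured TCP pose, the force, the opening and the grip force at its end, in the units of the state.
- sensors.state(): the state, without advancing time (a new reading comes with each control period).
- capture(name): name is "side" or "top" or "wrist"; returns a dict with "frame" (420x560x3 uint8, red, green, blue), "intrinsics" (3x3 intrinsics, pixels), "dist" ([k1, k2, p1, p2, k3] as OpenCV has them; the pictures are not rectified), "R" (3x3) and "t" (3): a world point X has camera coordinates R X + t. Camera axes: x right, y down, z forward; pixel columns grow to the right and rows downward; lengths in m; the calibration is good to about 2 mm. A picture is of the moment at which its call begins. There is no depth.
- job.job_done(): hands the job in; it is judged then, once.
Trained networks look in the newest picture that a camera, given by its name, has taken for a name from the list of things; names that differ only in an ending like _2 or _b are one class to them, and where a whole thing is asked for, a point or a joint stands for the part that bears it (a point fixed in the world has none). Each returns a list of dicts, best first, with "confidence" (0 to 1); they miss things now and then, are a little off and sometimes report something else, mostly with a low value. They report only what shows in the picture. A call takes as long as a camera call. They do not tell look-alikes from the thing itself.
- spotter.find_in(camera, label): "uv" ([column, row] in pixels, amid what is visible of it).
- spotter.spot_point(camera, label): "uv" ([column, row] in pixels: a listed point, or the origin of a listed thing).
The state is a dict: "time_s": time; "joints": joint angles; "joint_vel": joint speeds; "joint_torque": joint torques, N m; "tcp_pos": TCP position; "orientation": TCP orientation; "ft_force": force on the tool from outside, world axes, zero at the start; "ft_torque": the same for the moment, N m; "finger_gap": opening from 0.0 (shut) to 1.0 (fully open); "grasp_force": force on a finger pad.
Only numpy, scipy, OpenCV 4.12 (cv2) and the standard library are available. Lean on these libraries where they do the work, as an engineer would, in place of code of your own. Each camera call takes 0.05 s, during which the arm holds its last target. There are 200 camera calls.

## Task

Two identical black drive docks stand on the archive desk, both with their steel clamp levers raised; only one has a flat metal data cartridge lying in its pocket. Swing the lever of that loaded dock down until it is fully shut over the cartridge and let go. The cartridge must stay in its pocket, and the lever of the empty dock must stay as it is.

Things in the scene. Friction and masses are not known exactly. Their poses are not given: they have to be found in the camera images.
- loaded_dock: Dock holding the cartridge: black block fixed to the desk, 84 (x) x 108 (y) x 32 mm high, open pocket 64 x 84 x 8 mm deep in its top. Origin: centre of its underside, at desk height; z up. The lever's hinge lies along y at x +37, z +46 mm, on two small posts up to z 54. Shut, the lever lies level towards -x, its end bar at x -78, z +46 mm, overhanging the block's front (at x -42) above bare desk.
- loaded_lever (a joint): Angle of its lever, rad: 0 fully shut (level, on its stop), 1.57 upright; starts raised, 0.95 to 1.4. A steel U-frame: arms at y +-42 mm, a clamp strip across, and at the end a round cross bar (12 mm thick, 96 long, along y) to grip or push, centred at x = 37 - 115 cos(angle), z = 46 + 115 sin(angle) mm in the dock's frame. Friction hinge: stays where left, 1 to 2 N at the bar moves it.
- drive_mid (a point): Centre of the data cartridge, a loose flat aluminium box 60 x 80 x 15 mm with a paper label, lying in the loaded dock's pocket with 2 mm play each side, 31.5 mm above the desk; its top stands 7 mm above the block's rim. The shut lever clears it by 3 to 5 mm. (A like cartridge lying on the desk is a spare.)
- empty_bar (a point): Centre of the cross bar of the empty dock's lever, like the other and raised too; y along the bar. The empty dock's pocket shows its bare floor. To be left alone.
Things that resemble listed ones, but are neither listed nor needed, are in the scene too. Leave any orange look-alike of the loaded_dock alone.

How it is judged:
At the end, for the whole second after the job is handed in: The loaded dock's lever is shut to within 0.18 rad (10 degrees) of its stop and at rest, and the cartridge lies in its pocket (its centre within 12 mm of the dock's centre seen from above, and below 42 mm) (value of joint loaded_lever below 0.18 rad and velocity of joint loaded_lever between -0.1 and 0.1 rad/s and horizontal distance between drive_mid and loaded_dock below 0.012 m and height (world z) of drive_mid below 0.042 m); the robot touches nothing.
It fails at once if The empty dock's lever is swung: its bar moves more than 20 mm (distance of empty_bar from where it was at the start of the episode above 0.02 m).
It also fails if it takes over 32 s, if anything falls off the work surface, if the arm or the gripper's body presses on something with over 40 N, if the wrist force passes 120 N, or if a joint passes its speed limit or range.

## Working session

There is one attempt and no reset: what is moved stays moved. The work goes in short steps, Python scripts to look and compute and a tool call to move; the robot and the scene stay as the last step left them, time stands still between calls to the robot, and variables do not carry over. Pictures are saved under pics/ and viewed, at most 10 in all, crops included, and the job is handed in when it is done.

Besides the shell and the picture viewer there is one more tool, called after ">>>" as name(argument=value, ...) on one line, values as JSON. jog_arm: Moves the arm, as the interface text tells. Its arguments: {"type":"object","properties":{"slide":{"type":"array"},"turn":{"type":"array"},"gripper":{"type":"number"}},"required":["slide","turn"]}

```bash
mkdir -p pics
python3 - <<'E'
from station import sensors, capture, spotter
import cv2
s=sensors.state(); print(s['tcp_pos'],s['orientation'],s['time_s'])
for c in ['top','side']:
    p=capture(c); cv2.imwrite(f'pics/{c}0.png',p['frame'][:,:,::-1])
    for l in ['loaded_dock','drive_mid','loaded_lever','empty_bar']:
        print(c,l,[(d['uv'],round(d['confidence'],2)) for d in spotter.find_in(c,l)][:5],[(d['uv'],round(d['confidence'],2)) for d in spotter.spot_point(c,l)][:5])
E
```

```text
[ 0.25387655 -0.59742947  0.19034138] [-3.07593716e+00 -6.26480591e-01  8.27112767e-04] 0.0
top loaded_dock [([361.5, 166.4], 0.94), ([358.6, 289.4], 0.8), ([161.8, 269.4], 0.59)] [([353.5, 177.1], 0.87), ([166.9, 265.5], 0.6)]
top drive_mid [([360.8, 176.9], 0.59)] [([360.0, 173.1], 0.84)]Traceback (most recent call last):
  File "<stdin>", line 7, in <module>
ValueError: it knows: drive_mid, empty_bar, loaded_dock
```

Run:
```python
from station import sensors, capture, spotter
import cv2
for c in ['top','side']:
    p=capture(c); cv2.imwrite(f'pics/{c}1.png',p['frame'][:,:,::-1])
    for l in ['loaded_dock','drive_mid','empty_bar']:
        print(c,l,[(d['uv'],round(d['confidence'],2)) for d in spotter.find_in(c,l)][:5],[(d['uv'],round(d['confidence'],2)) for d in spotter.spot_point(c,l)][:5])
```

```text
top loaded_dock [([164.0, 269.5], 0.82), ([358.4, 168.1], 0.7), ([360.3, 285.2], 0.67)] [([352.5, 176.4], 0.79), ([167.7, 266.8], 0.76), ([358.3, 282.6], 0.57)]
top drive_mid [([356.5, 177.4], 0.92)] [([358.1, 173.0], 0.97)]
top empty_bar [([223.7, 194.0], 0.59)] [([222.7, 205.4], 0.98)]
side loaded_dock [([215.3, 331.6], 0.95), ([195.4, 142.0], 0.8), ([358.1, 296.0], 0.72)] [([201.6, 149.4], 0.79), ([218.8, 334.5], 0.65), ([368.5, 292.9], 0.55)]
side drive_mid [([371.1, 282.3], 0.7)] [([369.9, 281.1], 0.64)]
side empty_bar [([279.4, 145.5], 0.8)] [([260.9, 126.0], 0.95)]
```

View pics/top1.png

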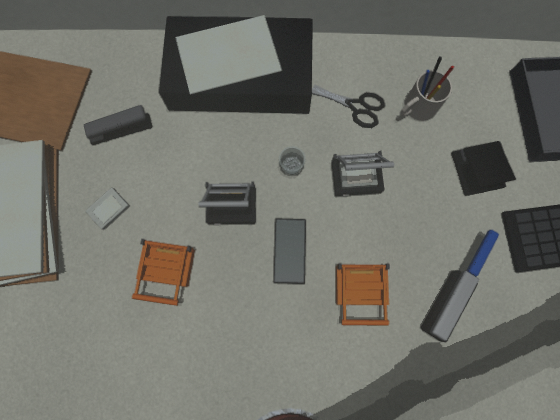

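View pics/side1.png

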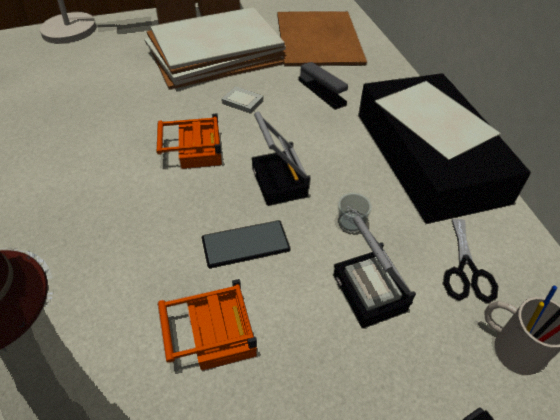

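The dock candidates are two black ones at top (230,203) and (358,175), and two orange ones at (163,270) and (362,292). The one at (358,175), side (372,285), fits: it is black and has a labelled cartridge in its pocket. The one at (230,203) shows a bare floor, and the orange ones are look-alikes. I'll confirm with one enlarged crop.

```bash
cat > h.py <<'E'
import numpy as np, cv2
from scipy.optimize import least_squares
def proj(p,X):
    rv=cv2.Rodrigues(p['R'])[0]
    return cv2.projectPoints(np.atleast_2d(X).astype(float),rv,np.array(p['t'],float),np.array(p['intrinsics'],float),np.array(p['dist'],float))[0][:,0]
def tri(ps,uvs):
    return least_squares(lambda X:np.concatenate([proj(p,X)[0]-u for p,u in zip(ps,uvs)]),[.6,0,.05]).x
def dockpts(x,y,yaw,a):
    L=np.array([[sx*.042,sy*.054,.032] for sx,sy in((-1,-1),(1,-1),(1,1),(-1,1))]+[[.037,-.042,.046],[.037,.042,.046]]+
     [[.037-.115*np.cos(a),s*.048,.046+.115*np.sin(a)] for s in(-1,1)])
    c,s=np.cos(yaw),np.sin(yaw)
    return L@np.array([[c,-s,0],[s,c,0],[0,0,1]]).T+[x,y,0]
E
python3 - <<'E'
from h import *; from station import capture
T=capture('top');S=capture('side')
X=tri([T,S],[[358.1,173],[369.9,281.1]]);print('drive',X, 'empty bar',tri([T,S],[[222.7,205.4],[260.9,126]]))
t=cv2.resize(T['frame'][135:215,320:420],None,fx=4,fy=4,interpolation=2)
s=cv2.resize(S['frame'][180:330,320:420],None,fx=4,fy=4,interpolation=2)
im=np.zeros((600,800,3),np.uint8);im[:320,:400]=t;im[:,400:]=s
cv2.imwrite('pics/crop.png',im[:,:,::-1])
for p in (T,S): print([proj(p,X+np.array(d))[0].round(0)-proj(p,X)[0].round(0) for d in ([.1,0,0],[0,.1,0],[0,0,.1])])
E
```

```text
drive [ 0.61133072 -0.13972484  0.03450854] empty bar [0.50347446 0.14163519 0.14573907]
[array([ -1., -41.]), array([-45.,  -1.]), array([  9., -16.])]
[array([ 56., -14.]), array([-23., -48.]), array([ 11., -39.])]
```

View pics/crop.png

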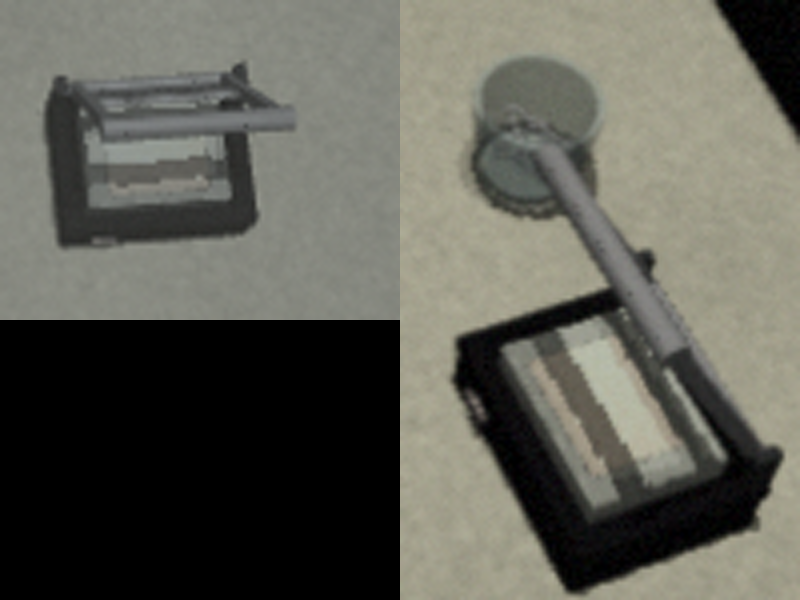

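The crop confirms it. The labelled cartridge lies in the pocket at top (358,177) and the lever is raised. The bar ends are at top (346,166) and (394,164.5), and at side (355,217) and (389.5,269).

Run:
```python
from h import *; from station import capture,sensors
from scipy.spatial.transform import Rotation as Ro
T=capture('top');S=capture('side')
A=tri([T,S],[[346.2,166.3],[355.5,217.5]]);B=tri([T,S],[[393.5,164.5],[389,268]])
P=tri([T,S],[[335,155],[381.2,243.7]]);Q=tri([T,S],[[380,152],[413.7,293.7]])
print('bar',A,B,np.linalg.norm(A-B),'posts',P,Q,np.linalg.norm(P-Q))
tgt=(np.array([[346.2,166.3],[393.5,164.5]]),np.array([[355.5,217.5],[389,268]]))
def res(v):
    out=[]
    L=dockpts(*v); c,s=np.cos(v[2]),np.sin(v[2])
    D=np.array([[v[0],v[1],.0315]]); H=np.array([[v[0]+.037*c,v[1]+.037*s,.054]])
    for p,b,d,h in((T,tgt[0],[358.1,173],[357.5,153.5]),(S,tgt[1],[369.9,281.1],[397.5,268.7])):
        out+=[proj(p,L[[7,6]])-b,proj(p,D)-d,proj(p,H)-h]
    return np.concatenate(out).ravel()
f=least_squares(res,[.61,-.14,0,1.2]);print(f.x,np.abs(f.fun).round(1))
x,y,w,a=f.x
print('bar mid',dockpts(*f.x)[6:].mean(0),'shut',dockpts(x,y,w,0)[6:].mean(0))
s=sensors.state();print(s['tcp_pos'],Ro.from_rotvec(s['orientation']).as_matrix().round(3),s['finger_gap'])
```

```text
bar [ 0.58661858 -0.09642302  0.14689261] [ 0.5961608  -0.19046557  0.14669209] 0.09452563646063418 posts [ 0.64912429 -0.08648359  0.05093515] [ 0.6599106  -0.18713506  0.04952753] 0.10123756462758106
[ 0.61418882 -0.14071925  0.08693151  1.03264476] [1.1 0.6 0.2 0.3 0.1 0.4 0.7 0.8 1.1 0.3 0.4 0.9 2.4 0.9 2.  1.4]
bar mid [ 0.59232847 -0.1426244   0.14474562] shut [ 0.53648336 -0.14749137  0.046     ]
[ 0.25421298 -0.59820089  0.19150994] [[ 0.92   0.391  0.   ]
 [ 0.391 -0.92   0.   ]
 [ 0.    -0.    -1.   ]] 1.0022894422686428
```

>>> jog_arm(slide=[[0.01,-0.006,-0.01],[0.033,-0.0187,-0.01],[0.033,-0.0187,-0.01],[0.033,-0.0187,-0.01],[0.033,-0.0187,0],[0.033,-0.0187,0],[0.033,-0.0187,0],[0.033,-0.0187,0],[0.033,-0.0187,0],[0.033,-0.0187,0],[0.033,-0.0187,0],[0.033,-0.0187,0]], turn=[0,0,0,0,0,0,0,0,0,0,0,0], gripper=-1)

```text
time_s: 2.2
tcp_pos: [0.5159, -0.2548, 0.2327]
orientation: [3.078, 0.628, 0.002]
ft_force: [1.1, -1.3, 0.4]
finger_gap: -0.001
grasp_force: 0.0
```

>>> jog_arm(slide=[[0.033,-0.0187,0],[0.033,-0.0187,0],[0.033,-0.0187,0],[0.02,-0.01,0],[0,0,0],[0,0,0],[0,0,0]], turn=[0,0,0,0.1,0.1,0.11,0])

```text
time_s: 2.78
tcp_pos: [0.5988, -0.1482, 0.2322]
orientation: [-3.138, -0.145, -0.001]
ft_force: [0.2, -0.9, 0.4]
finger_gap: -0.001
grasp_force: 0.0
```

```bash
cat > look.py <<'E'
import sys
from h import *; from station import capture,sensors
from scipy.spatial.transform import Rotation as Ro
n=sys.argv[1]
W=capture('wrist');S=capture('side')
im=np.hstack([cv2.resize(W['frame'],(400,300)),cv2.resize(S['frame'][150:330,280:520],(400,300))])
cv2.imwrite(f'pics/{n}.png',im[:,:,::-1])
s=sensors.state();R=Ro.from_rotvec(s['orientation']).as_matrix();print(s['time_s'],s['tcp_pos'],R.round(3).tolist(),s['ft_force'],s['finger_gap'])
g=np.array([.592,-.1426,.151])
print('to bar top in tool axes',(R.T@(g-s['tcp_pos'])).round(4))
E
python3 look.py a
```

```text
2.8833 [ 0.59835927 -0.14949675  0.23219307] [[0.995, 0.095, 0.001], [0.095, -0.995, -0.0], [0.001, 0.0, -1.0]] [0.35830268 0.05630743 0.5166451 ] 0.0027331848574909997
to bar top in tool axes [-0.0057 -0.0075  0.0812]
```

View pics/a.png

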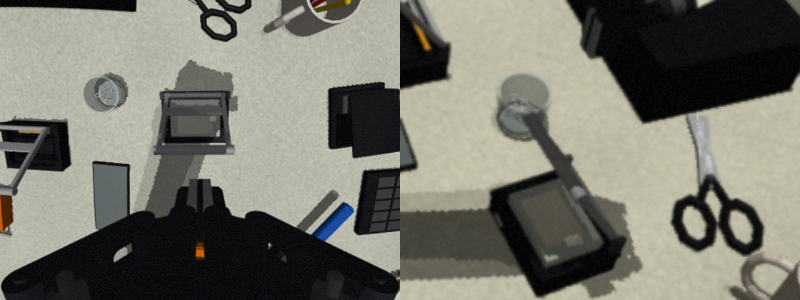

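The wrist view shows the shut fingers at (200,185–215) lined up with the middle of the bar at (195,150). I'll descend onto the bar.

>>> jog_arm(slide=[[-0.002,-0.004,0.03],[-0.001,-0.0035,0.03],[0,0,0.008],[0,0,0.004],[0,0,0.003],[0,0,0.003],[0,0,0]], turn=[0,0,0,0,0,0,0])

```text
time_s: 3.47
tcp_pos: [0.5955, -0.1435, 0.1545]
orientation: [3.138, 0.144, 0.003]
ft_force: [0.2, 0.6, -0.6]
finger_gap: -0.0
grasp_force: 0.0
```

```bash
python3 look.py b; python3 -c "
from numpy import *
a=linspace(1.03,-.03,13);x=-.115*cos(a);z=.115*sin(a);print(diff(x).round(4),(-diff(z)).round(4))"
```

```text
3.5667 [ 0.5954914  -0.14330793  0.15466997] [[0.996, 0.092, 0.002], [0.092, -0.996, -0.0], [0.002, 0.001, -1.0]] [ 0.75074923 -0.03829769  0.39918441] 0.0005914583314731197
to bar top in tool axes [-0.0034 -0.001   0.0037]
[-0.0085 -0.0079 -0.0073 -0.0067 -0.006  -0.0053 -0.0045 -0.0036 -0.0028
 -0.0019 -0.001  -0.0001] [0.0056 0.0063 0.007  0.0076 0.0082 0.0087 0.0091 0.0095 0.0098 0.01
 0.0101 0.0102]
```

View pics/b.png

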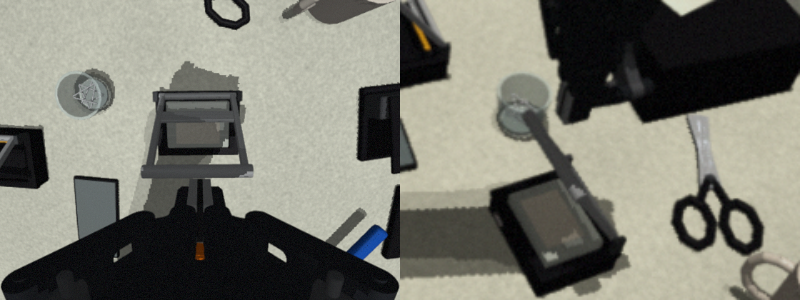

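Run:
```python
from h import *; from station import capture,sensors
S=capture('side');s=sensors.state();o=np.array([200,330]);u=proj(S,s['tcp_pos'])[0];print(u)
im=S['frame'][180:300,310:470];im=cv2.resize(im,(800,600),interpolation=2)
cv2.circle(im,tuple(int(v) for v in (u-[310,180])*5),6,(255,0,0),1);cv2.imwrite('pics/c.png',im[:,:,::-1])
```

```text
[375.35857142 237.40662585]
```

View pics/c.png

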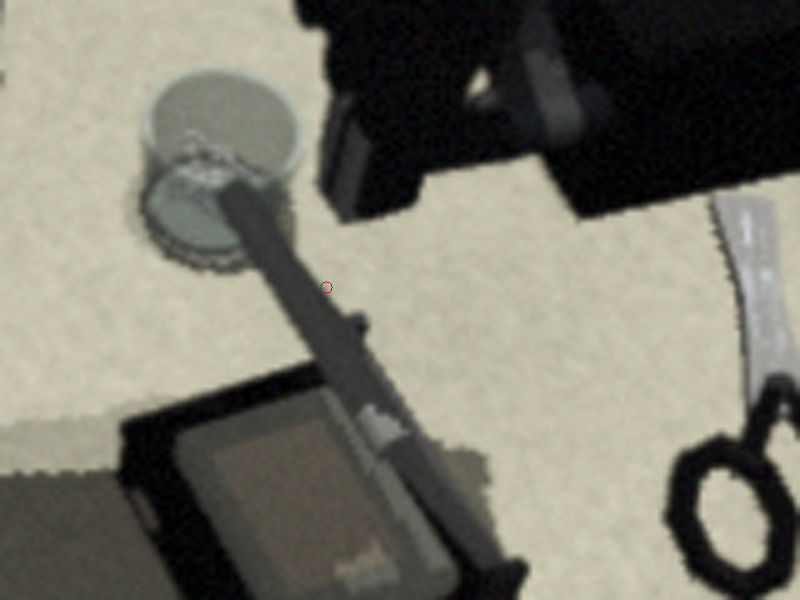

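The side view shows the fingertip at (380,222), about 15 px above where the reported TCP projects (375,237). I'll check this against the wrist camera and the networks.

Run:
```python
from h import *; from station import capture,sensors
W=capture('wrist');s=sensors.state();t=s['tcp_pos']
from scipy.spatial.transform import Rotation as Ro
z=Ro.from_rotvec(s['orientation']).as_matrix()[:,2]
for k in(0,.019,.04,.06):print(k,proj(W,t-k*z)[0]/1.4)
L=dockpts(.6142,-.1407,.087,1.033);print((proj(W,L)/1.4).round(0).tolist())
T=capture('top');S=capture('side');print('top tcp',proj(T,t),proj(S,t))
a=cv2.resize(T['frame'][110:210,310:410],(400,400),interpolation=2);b=cv2.resize(W['frame'][180:320,210:350],(400,400),interpolation=2)
cv2.imwrite('pics/d.png',np.hstack([a,b])[:,:,::-1])
```

```text
0 [199.16272922 169.33008161]
0.019 [199.11436405 178.25632914]
0.04 [199.04813406 190.50808815]
0.06 [198.96762698 205.44612351]
[[239.0, 154.0], [242.0, 90.0], [156.0, 90.0], [159.0, 153.0], [233.0, 94.0], [164.0, 94.0], [253.0, 169.0], [143.0, 168.0]]
top tcp [[370.47312453 162.40702897]] [[375.23380825 237.44724725]]
```

View pics/d.png

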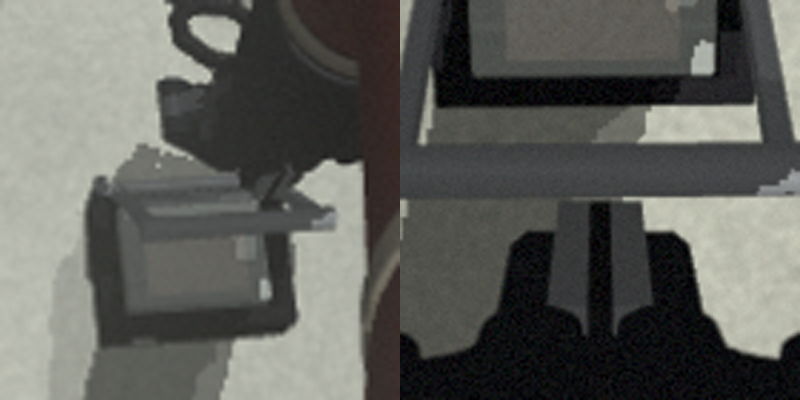

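Run:
```python
from h import *; from station import capture,sensors
T=capture('top');S=capture('side');W=capture('wrist');s=sensors.state();t=np.array(s['tcp_pos'])
for n,p in(('T',T),('S',S),('W',W)): print(n,'cam centre',(-np.array(p['R']).T@p['t']).round(3))
for a in([350,130],[351,145],[360,150],[366,152]):
  for b in([379,223],[391,219]):
    X=tri([T,S],[a,b]);print(a,b,X.round(3),(proj(T,X)[0]-a).round(1))
for p,n in((T,'top'),(S,'side')):
    for o in([.011,.02,0],[-.011,-.02,0],[0,0,.03],[0,.05,.05],[0,-.05,.05],[.04,.04,.073],[-.04,.04,.073],[-.04,-.04,.073]): print(n,o,proj(p,t+o)[0].round(0))
```

```text
T cam centre [0.301 0.023 0.943]
S cam centre [ 0.355 -0.489  0.657]
W cam centre [ 0.663 -0.137  0.337]
[350, 130] [379, 223] [ 0.639 -0.102  0.133] [-2.3 14.8]
[350, 130] [391, 219] [ 0.651 -0.103  0.137] [-1.5  8.9]
[351, 145] [379, 223] [ 0.626 -0.106  0.137] [-0.8  5.4]
[351, 145] [391, 219] [ 0.637 -0.108  0.141] [ 0.1 -0.5]
[360, 150] [379, 223] [ 0.613 -0.122  0.157] [-0.5  3.1]
[360, 150] [391, 219] [ 0.624 -0.123  0.161] [ 0.4 -2.8]
[366, 152] [379, 223] [ 0.606 -0.131  0.169] [-0.4  2.4]
[366, 152] [391, 219] [ 0.616 -0.132  0.173] [ 0.6 -3.5]
top [0.011, 0.02, 0] [360. 157.]
top [-0.011, -0.02, 0] [381. 168.]
top [0, 0, 0.03] [374. 157.]
top [0, 0.05, 0.05] [349. 153.]
top [0, -0.05, 0.05] [403. 154.]
top [0.04, 0.04, 0.073] [356. 127.]
top [-0.04, 0.04, 0.073] [357. 169.]
top [-0.04, -0.04, 0.073] [402. 171.]
side [0.011, 0.02, 0] [376. 225.]
side [-0.011, -0.02, 0] [373. 251.]
side [0, 0, 0.03] [379. 224.]
side [0, 0.05, 0.05] [367. 187.]
side [0, -0.05, 0.05] [397. 244.]
side [0.04, 0.04, 0.073] [400. 175.]
side [-0.04, 0.04, 0.073] [344. 185.]
side [-0.04, -0.04, 0.073] [367. 232.]
```

The fingertip ends at wrist row 179 in both pictures, and the side view agrees. So the real tip is about 2 cm higher than nominal. I'll feel downward for contact.

>>> jog_arm(slide=[[0,0,0.003],[0,0,0.003],[0,0,0.003],[0,0,0.003],[0,0,0]], turn=[0,0,0,0,0])

```text
time_s: 4.33
tcp_pos: [0.594, -0.1427, 0.1405]
orientation: [-3.138, -0.144, 0.003]
ft_force: [0.0, -0.4, -0.4]
finger_gap: 0.002
grasp_force: 0.0
```

>>> jog_arm(slide=[[0,0,0.003],[0,0,0.003],[0,0,0.002],[0,0,0]], turn=[0,0,0,0])

```text
time_s: 4.67
tcp_pos: [0.5943, -0.1428, 0.1329]
orientation: [-3.138, -0.144, 0.002]
ft_force: [-0.2, -0.1, -0.5]
finger_gap: -0.001
grasp_force: 0.0
```

Run:
```python
from h import *; from station import capture,sensors
W=capture('wrist');S=capture('side');T=capture('top')
a=cv2.resize(S['frame'][200:320,320:440],(400,400),interpolation=2);b=cv2.resize(W['frame'][180:320,210:350],(400,400),interpolation=2)
cv2.imwrite('pics/e.png',np.hstack([a,b])[:,:,::-1]);print(sensors.state()['ft_force'])
```

```text
[-0.45824791 -0.45849573  0.1592135 ]
```

View pics/e.png

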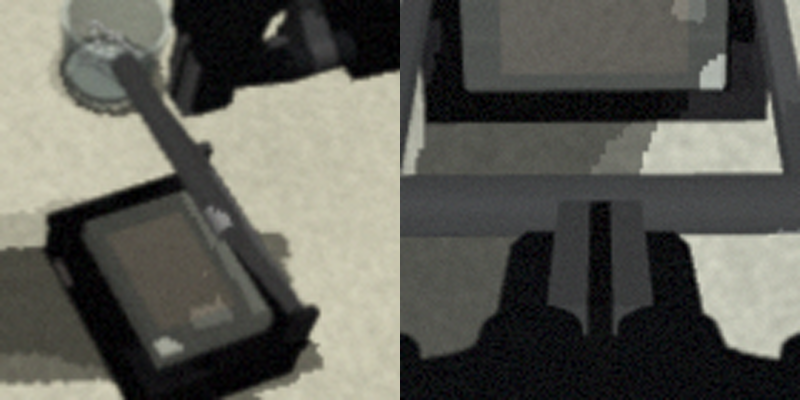

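Run:
```python
from h import *; from station import capture,sensors
W=capture('wrist');S=capture('side');t=sensors.state()['tcp_pos']
for b in([377,233.6],[384,232],[390,230]):
    X=tri([W,S],[[280,250],b]);print(X.round(4),(X-t).round(4),(proj(S,X)[0]-b).round(1))
L=dockpts(.6142,-.1407,.087,1.033);print(proj(W,L[6:]).round(0),proj(S,L[6:]).round(0), proj(S,t))
```

```text
[ 0.5979 -0.1431  0.1608] [ 0.003  -0.0001  0.0271] [0.7 0.5]
[ 0.6017 -0.1433  0.1687] [ 0.0068 -0.0003  0.035 ] [-2.6 -1.9]
[ 0.6051 -0.1434  0.176 ] [ 0.0103 -0.0004  0.0423] [-5.3 -3.8]
[[363. 248.]
 [193. 247.]] [[389. 269.]
 [357. 217.]] [[372.35500213 246.55492088]]
```

The fingertip is now over the bar at crop (600,200), roughly 9 mm above it: TCP offset is about +27 mm in z. I'll continue down to contact.

>>> jog_arm(slide=[[0,0,0.003],[0,0,0.003],[0,0,0.002],[0,0,0]], turn=[0,0,0,0])

```text
time_s: 5.25
tcp_pos: [0.5941, -0.1428, 0.1247]
orientation: [-3.138, -0.144, 0.002]
ft_force: [-0.7, 0.1, -0.3]
finger_gap: 0.001
grasp_force: 0.0
```

>>> jog_arm(slide=[[0,0,0.002],[0,0,0.002],[0,0,0]], turn=[0,0,0])

```text
time_s: 5.5
tcp_pos: [0.5944, -0.1428, 0.121]
orientation: [-3.138, -0.144, 0.001]
ft_force: [0.5, -0.4, 0.3]
finger_gap: 0.002
grasp_force: 0.0
```

>>> jog_arm(slide=[[0,0,0.002],[0,0,0.002],[0,0,0]], turn=[0,0,0])

```text
time_s: 5.75
tcp_pos: [0.5944, -0.1428, 0.1171]
orientation: [-3.138, -0.144, 0.001]
ft_force: [0.1, -0.1, -0.2]
finger_gap: 0.001
grasp_force: 0.0
```

>>> jog_arm(slide=[[0,0,0.002],[0,0,0.002],[0,0,0]], turn=[0,0,0])

```text
time_s: 6.0
tcp_pos: [0.5944, -0.1428, 0.113]
orientation: [-3.138, -0.144, 0.001]
ft_force: [0.9, -0.4, 0.3]
finger_gap: 0.001
grasp_force: 0.0
```

Run:
```python
from h import *; from station import capture,sensors
W=capture('wrist');S=capture('side')
a=cv2.resize(S['frame'][200:320,320:440],(400,400),interpolation=2);b=cv2.resize(W['frame'][180:320,210:350],(400,400),interpolation=2)
cv2.imwrite('pics/f.png',np.hstack([a,b])[:,:,::-1]);print(sensors.state()['ft_force'])
```

```text
[-0.10516221  0.2177545  -0.50301998]
```

View pics/f.png

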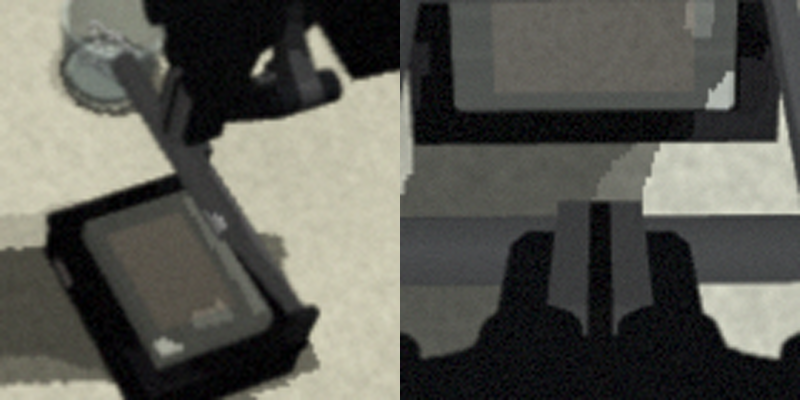

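The fingertips are now on the hinge side of the bar and reach below its top, at side crop (195,140) and wrist crop (600,200). I'll go slightly lower and drag the bar toward -x.

>>> jog_arm(slide=[[0,0,0.004],[0,0,0.004],[-0.003,0,0],[-0.003,0,0],[-0.003,0,0],[-0.003,0,0],[0,0,0]], turn=[0,0,0,0,0,0,0])

```text
time_s: 6.68
tcp_pos: [0.5824, -0.1441, 0.1055]
orientation: [-3.138, -0.144, 0.0]
ft_force: [-0.9, 0.7, 2.7]
finger_gap: 0.002
grasp_force: 1.2
```

>>> jog_arm(slide=[[-0.004,0,0.003],[-0.004,0,0.003],[-0.004,0,0.004],[-0.004,0,0.004],[-0.003,0,0.003]], turn=[0,0,0,0,0])

```text
time_s: 7.1
tcp_pos: [0.5617, -0.1461, 0.0877]
orientation: [-3.138, -0.143, 0.005]
ft_force: [-3.0, -0.5, 5.0]
finger_gap: -0.0
grasp_force: 2.3
```

```bash
cat > see.py <<'E'
from h import *; from station import capture,sensors
W=capture('wrist');S=capture('side')
a=cv2.resize(S['frame'][200:320,320:440],(400,400),interpolation=2);b=cv2.resize(W['frame'][180:320,210:350],(400,400),interpolation=2)
cv2.imwrite('pics/g.png',np.hstack([a,b])[:,:,::-1]);s=sensors.state();print(s['time_s'],s['tcp_pos'],s['ft_force'])
# bar detection in wrist: row profile left & right of fingers
g=W['frame'].mean(2)
L=dockpts(.6142,-.1407,.087,0)
for ang in (0,.2,.4,.6,.8,1.03):
    L=dockpts(.6142,-.1407,.087,ang);print(ang,proj(W,L[6:].mean(0))[0].round(0),np.ptp(proj(W,L[6:])[:,0]).round(0),end=' | ')
print(); 
for c in (220,340): print(c,g[200:400:4,c].astype(int).tolist())
E
python3 see.py
```

```text
7.2 [ 0.56257886 -0.14591919  0.08742586] [-0.21740346 -0.42608758 -0.48266925]
0 [278. 249.] 131.0 | 0.2 [278. 259.] 144.0 | 0.4 [278. 264.] 160.0 | 0.6 [277. 262.] 181.0 | 0.8 [277. 249.] 205.0 | 1.03 [277. 216.] 238.0 | 
220 [108, 90, 87, 90, 90, 86, 87, 88, 85, 88, 85, 86, 72, 73, 71, 78, 78, 73, 74, 90, 87, 87, 88, 84, 80, 87, 69, 16, 22, 18, 19, 18, 8, 15, 15, 14, 17, 15, 8, 17, 5, 18, 13, 6, 11, 10, 3, 19, 15, 17]
340 [198, 198, 193, 203, 200, 193, 192, 207, 206, 194, 193, 206, 71, 70, 72, 77, 76, 75, 191, 195, 205, 204, 200, 198, 199, 203, 168, 14, 23, 11, 13, 18, 7, 6, 15, 13, 10, 17, 9, 13, 16, 21, 17, 18, 11, 24, 12, 19, 11, 10]
```

Contact is made (2–5 N) and the bar has moved to about 0.6 rad. I'll follow the arc down.

>>> jog_arm(slide=[[-0.004,0,0.006],[-0.004,0,0.007],[-0.004,0,0.008],[-0.003,0,0.008],[-0.002,0,0.008],[-0.001,0,0.008]], turn=[0,0,0,0,0,0])

```text
time_s: 7.7
tcp_pos: [0.5455, -0.1472, 0.0423]
orientation: [-3.138, -0.144, 0.0]
ft_force: [-1.0, 0.1, 0.6]
finger_gap: -0.002
grasp_force: 0.6
```

```bash
python3 see.py
```

```text
7.8 [ 0.54521664 -0.14692293  0.04168457] [-0.05534373  0.33417063  0.51365021]
0 [278. 254.] 163.0 | 0.2 [278. 267.] 184.0 | 0.4 [278. 275.] 211.0 | 0.6 [277. 273.] 248.0 | 0.8 [277. 256.] 296.0 | 1.03 [277. 206.] 368.0 | 
220 [80, 83, 86, 83, 81, 85, 84, 83, 85, 87, 87, 92, 89, 81, 87, 85, 66, 73, 77, 75, 73, 70, 85, 85, 81, 85, 67, 20, 18, 10, 11, 15, 8, 8, 15, 12, 6, 8, 19, 25, 19, 13, 8, 19, 13, 13, 9, 4, 8, 8]
340 [89, 84, 80, 86, 85, 80, 168, 173, 168, 169, 191, 190, 193, 195, 195, 199, 63, 69, 77, 80, 71, 72, 201, 196, 191, 197, 171, 13, 21, 16, 20, 21, 12, 6, 12, 9, 13, 17, 18, 18, 4, 7, 11, 20, 23, 4, 5, 17, 5, 11]
```

View pics/g.png

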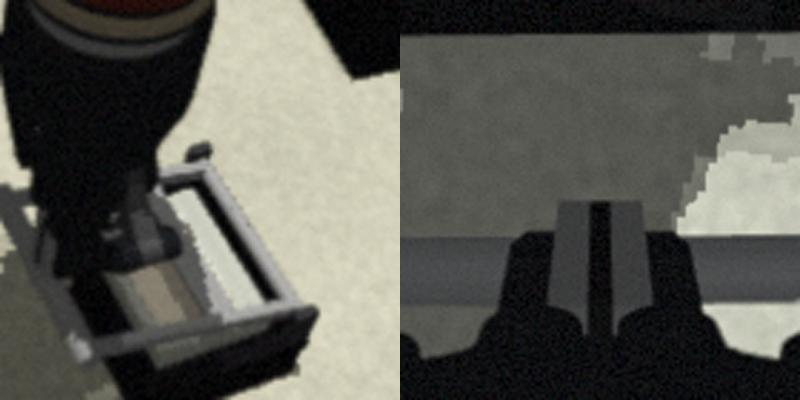

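The lever is nearly down. The near bar end shows at side crop (80,348), which is full pixel (344,304). I'll get the angle from that.

Run:
```python
from h import *; from station import capture
S=capture('side')
for a in np.arange(0,.7,.1): print(round(a,1),proj(S,dockpts(.6142,-.1407,.087,a)[6:]).round(0).tolist())
```

```text
0.0 [[342.0, 318.0], [316.0, 267.0]]
0.1 [[343.0, 314.0], [317.0, 263.0]]
0.2 [[345.0, 310.0], [318.0, 258.0]]
0.3 [[348.0, 305.0], [321.0, 253.0]]
0.4 [[351.0, 301.0], [324.0, 248.0]]
0.5 [[356.0, 296.0], [327.0, 243.0]]
0.6 [[361.0, 290.0], [332.0, 238.0]]
```

The angle is about 0.27 rad, so roughly 30 mm of drop is left. I'll press down in steps and watch the force.

>>> jog_arm(slide=[[-0.002,0,0.006],[-0.001,0,0.006],[-0.001,0,0.006],[0,0,0.004],[0,0,0]], turn=[0,0,0,0,0])

```text
time_s: 8.27
tcp_pos: [0.5411, -0.1476, 0.0205]
orientation: [-3.138, -0.144, 0.003]
ft_force: [-0.2, -0.3, -0.8]
finger_gap: -0.006
grasp_force: 0.0
```

>>> jog_arm(slide=[[0,0,0.003],[0,0,0.003],[0,0,0]], turn=[0,0,0])

```text
time_s: 8.52
tcp_pos: [0.5415, -0.1478, 0.015]
orientation: [-3.138, -0.144, 0.001]
ft_force: [-0.0, -0.0, -0.2]
finger_gap: 0.001
grasp_force: 0.0
```

```bash
cat >> see.py <<'E'
for a_ in (0,.1,.2,.3,.4):
    m=dockpts(.6142,-.1407,.087,a_)[6:].mean(0); print(a_,'thick',(proj(W,m-[.006,0,0])[0]-proj(W,m+[.006,0,0])[0])[1].round(1),'side',proj(S,dockpts(.6142,-.1407,.087,a_)[6:]).round(0).tolist())
for c in (200,220,340,360): print(c,g[235:310:2,c].astype(int).tolist())
q=S['frame'].mean(2)
for r in range(286,330,2): print(r,q[r,326:366:2].astype(int).tolist())
E
python3 see.py
```

```text
8.6167 [ 0.54195438 -0.14771901  0.0154095 ] [ 0.22250164  0.76957893 -0.57436331]
0 [277. 268.] 189.0 | 0.2 [277. 286.] 218.0 | 0.4 [277. 299.] 257.0 | 0.6 [276. 303.] 314.0 | 0.8 [276. 288.] 394.0 | 1.03 [274. 226.] 529.0 | 
220 [85, 86, 82, 85, 81, 84, 86, 86, 83, 87, 86, 83, 89, 83, 84, 86, 65, 73, 77, 76, 73, 71, 90, 89, 85, 82, 72, 10, 20, 18, 16, 11, 15, 10, 20, 14, 10, 16, 10, 6, 13, 18, 6, 17, 10, 17, 20, 7, 8, 23]
340 [84, 87, 85, 87, 85, 86, 82, 86, 86, 87, 79, 168, 195, 192, 193, 203, 63, 72, 74, 77, 73, 70, 206, 196, 201, 204, 174, 15, 15, 20, 17, 20, 15, 9, 15, 22, 17, 14, 12, 11, 23, 15, 7, 19, 2, 0, 16, 8, 10, 12]
0 thick 21.5 side [[342.0, 318.0], [316.0, 267.0]]
0.1 thick 22.8 side [[343.0, 314.0], [317.0, 263.0]]
0.2 thick 24.3 side [[345.0, 310.0], [318.0, 258.0]]
0.3 thick 26.2 side [[348.0, 305.0], [321.0, 253.0]]
0.4 thick 28.4 side [[351.0, 301.0], [324.0, 248.0]]
200 [100, 88, 90, 88, 85, 83, 86, 87, 83, 89, 85, 88, 86, 83, 67, 69, 70, 73, 76, 78, 81, 76, 70, 74, 70, 67, 80, 85, 88, 83, 30, 9, 16, 10, 10, 17, 17, 19]
220 [83, 85, 87, 90, 85, 81, 83, 87, 88, 8
[... 1611 characters left out ...]
1]
314 [77, 73, 76, 73, 73, 86, 123, 138, 102, 57, 60, 65, 64, 74, 50, 5, 6, 5, 6, 9]
316 [75, 73, 71, 73, 72, 68, 103, 135, 126, 63, 74, 72, 82, 103, 96, 15, 10, 9, 7, 9]
318 [71, 77, 74, 72, 68, 68, 78, 81, 65, 65, 75, 94, 105, 107, 106, 42, 9, 3, 11, 7]
320 [76, 75, 73, 72, 69, 69, 67, 64, 68, 77, 101, 107, 102, 105, 101, 73, 15, 8, 6, 0]
322 [74, 73, 75, 72, 66, 72, 72, 74, 75, 73, 101, 87, 80, 72, 73, 74, 46, 10, 8, 5]
324 [96, 99, 86, 71, 67, 67, 70, 72, 77, 75, 78, 72, 76, 72, 94, 100, 105, 16, 5, 8]
326 [183, 174, 193, 139, 87, 74, 72, 74, 72, 75, 75, 95, 101, 102, 101, 105, 104, 68, 11, 8]
328 [201, 195, 197, 178, 158, 77, 74, 71, 73, 76, 74, 97, 106, 104, 99, 100, 103, 97, 68, 103]
```

The bar stays fixed relative to the tool (wrist rows 264–286), so it is riding down with the finger. Its end is at side (339,314), which gives about 0.1 rad. I'll press until the stop is felt.

>>> jog_arm(slide=[[0,0,0.003],[0,0,0.003],[0,0,0.002],[0,0,0]], turn=[0,0,0,0])

```text
time_s: 8.95
tcp_pos: [0.5426, -0.148, 0.0113]
orientation: [3.138, 0.144, 0.002]
ft_force: [-6.6, 1.6, 24.6]
finger_gap: 0.003
grasp_force: 12.2
```

>>> jog_arm(slide=[[0,0,0.002],[0,0,0.002],[0,0,0]], turn=[0,0,0])

```text
time_s: 9.2
tcp_pos: [0.5427, -0.148, 0.0105]
orientation: [3.138, 0.144, 0.004]
ft_force: [-10.8, 3.3, 44.9]
finger_gap: 0.001
grasp_force: 22.4
```

The stop is reached: the force climbed to 45 N with no further travel. I'll retreat straight up.

>>> jog_arm(slide=[[0,0,-0.005],[0,0,-0.01],[0,0,-0.02],[0,0,-0.03],[0,0,-0.03],[0,0,-0.03],[-0.02,0,-0.03],[-0.03,0,0],[-0.03,0,0],[-0.03,0,0],[0,0,0]], turn=[0,0,0,0,0,0,0,0,0,0,0])

```text
time_s: 10.12
tcp_pos: [0.4248, -0.1585, 0.158]
orientation: [-3.138, -0.137, 0.013]
ft_force: [-0.1, -0.2, -0.7]
finger_gap: 0.003
grasp_force: 0.0
```

Run:
```python
from h import *; from station import capture,sensors,spotter
S=capture('side');T=capture('top')
for c in('side','top'):
  for l in('drive_mid','loaded_dock','empty_bar'):print(c,l,[(d['uv'],round(d['confidence'],2)) for d in spotter.spot_point(c,l)][:3])
for p in(S,T):
  for a in(0,.1,.2):print(a,proj(p,dockpts(.6142,-.1407,.087,a)[6:]).round(0).tolist())
q=S['frame'].mean(2)
for r in range(304,330,2): print(r,q[r,326:358:2].astype(int).tolist())
print(sensors.state()['ft_force'])
```

```text
side drive_mid [([371.7, 280.8], 0.9)]
side loaded_dock [([220.3, 335.0], 0.94), ([196.7, 152.3], 0.78), ([368.7, 291.9], 0.56)]
side empty_bar []
top drive_mid [([357.4, 174.3], 0.59)]
top loaded_dock [([350.6, 176.6], 0.94), ([167.6, 268.3], 0.75), ([358.4, 282.7], 0.69)]
top empty_bar [([223.8, 205.3], 0.56)]
0 [[342.0, 318.0], [316.0, 267.0]]
0.1 [[343.0, 314.0], [317.0, 263.0]]
0.2 [[345.0, 310.0], [318.0, 258.0]]
0 [[385.0, 204.0], [341.0, 207.0]]
0.1 [[386.0, 203.0], [342.0, 205.0]]
0.2 [[387.0, 200.0], [342.0, 203.0]]
304 [74, 89, 94, 133, 162, 165, 144, 189, 194, 199, 198, 140, 17, 7, 8, 15]
306 [71, 82, 99, 107, 141, 167, 157, 163, 198, 200, 197, 192, 71, 2, 9, 36]
308 [81, 72, 92, 96, 129, 158, 167, 144, 191, 194, 197, 198, 149, 65, 119, 156]
310 [98, 69, 88, 95, 108, 151, 167, 157, 161, 192, 176, 176, 170, 164, 167, 159]
312 [128, 73, 67, 86, 94, 132, 163, 167, 143, 171, 164, 163, 161, 130, 93, 62]
314 [168, 124, 72, 73, 102, 103, 153, 164, 158, 147, 137, 109, 85, 115, 84, 14]
316 [184, 163, 80, 68, 88, 96, 130, 163, 162, 122, 105, 159, 191, 199, 180, 33]
318 [188, 170, 118, 69, 76, 96, 104, 126, 81, 73, 174, 197, 197, 200, 198, 91]
320 [193, 176, 140, 70, 70, 92, 89, 75, 107, 156, 189, 192, 189, 193, 185, 154]
322 [194, 182, 167, 106, 65, 72, 91, 124, 192, 188, 188, 180, 170, 158, 155, 90]
324 [190, 192, 170, 159, 93, 68, 89, 105, 192, 180, 163, 124, 106, 78, 91, 98]
326 [192, 189, 188, 162, 114, 69, 72, 72, 142, 158, 84, 75, 94, 111, 117, 178]
328 [192, 190, 190, 166, 155, 73, 68, 71, 75, 99, 94, 160, 183, 192, 183, 188]
[-1.22650219 -1.04779448 -0.2479176 ]
```

```bash
python3 -c "
from station import job; print(job.job_done())"
```

```text
the job is handed in; nothing more can be done
None
```

The loaded dock's lever is pressed down onto its stop and released, and the job is handed in: the cartridge still shows in its pocket, and the empty dock's lever shows no movement in the top view.

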